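# Lock the grinder setting

### The arm

A 6-joint arm with a two-finger parallel gripper is mounted at the origin on a cart in front of the work surface, level with it; the furniture and walls round the work are solid. World frame = base frame: x ahead of the robot, y to its left, z up, the work surface at z = 0. Lengths are in mm, angles in rad, forces in N, time in s.
With the tool pointing down it reaches from about 400 to 925 mm from the base axis. Payload 12.5 kg.
Tool frame: the origin (TCP) lies at the very end of the fingers, on their centre line; the grasp point (between the pads) lies 19 mm behind it (env.grip_point_offset is the distance from the TCP to the grasp point, in mm); z points along the fingers, y is the direction in which the jaws open and shut (so a half turn about z gives the same grasp; the last joint's range is limited). The gripper opens to 95 mm and grips with 3 to 60 N. Pads are 20 mm wide; open, the fingers measure 119 mm over their backs; the gripper's body (75 mm by 180 mm) begins 59 mm behind the grasp point.
Start: joints at [-1.446, 0.491, 1.559, -0, 1.092, -0.106], TCP at [142.995, -608.44, 214.661] pointing down, gripper open.
Joint ranges: [-3.1, 3.1], [-0.84, 2.19], [0.05, 2.79], [-1.13, 4.28], [0.06, 2.93], [-2.69, 2.69]. Speed limits (rad/s): [2.22, 2.22, 2.79, 3.14, 3.14, 3.14].

### API

Orientations are given as [roll, pitch, yaw] about the fixed x, y, z axes, in that order (R = Rz(yaw) Ry(pitch) Rx(roll)).
In Python, from cell import env gives the robot as it stands.
- The arm moves only by the tool drive_tool, never from a script. Its argument "commands" is a list of rows, each an object of numbers: "dx", "dy", "dz": the shift along the world's x, y, z in mm; "yaw": the turn about the world's z in degrees. In form: [{"dx": .., "dy": .., "dz": .., "yaw": ..}, ...]. A call has 1 to 5 rows; each row shifts and turns the commanded pose from where the row before left it; what a row does not reach is not made up. A row lasts 1/12 s, in which the tool goes at most 41.7 mm and 7.16 degrees, less where a joint would pass 70% of its speed; a pose out of reach is approached as far as the arm can. A call with a gripper value outside its range is refused whole. "grip" is the opening, from 0 (shut) to 1 (fully open), set as the call begins (left out, the last holds). The fingers move at their own pace and stop on an object; the grip force is fixed at half the most. Time passes only in rows, so rows that do not move let the fingers close. It gives the time, the measured TCP pose, the force and the opening at its end, in the units of the state.
- env.state(): the state, without advancing time (a new reading comes with each control period).
- env.read_camera(name): name is "scene" or "top" or "wrist"; returns the picture (420x560x3 uint8, red, green, blue); there is no depth.
- env.calibration(name): a dict with "intrinsics" (3x3 intrinsics, pixels), "rvec" (rotation vector, rad) and "tvec" (3), from world to camera coordinates, as OpenCV has them. Camera axes: x right, y down, z forward; pixel columns grow to the right and rows downward; lengths in mm; the calibration is good to about 2 mm. A picture is of the moment at which its call begins: read the wrist's pose just before it. calibration takes no time and is no camera call; for the wrist camera it gives the pose at the moment of the call.
- env.job_done(): hands the job in, once; it reports no verdict.
Trained networks look in the newest picture that a camera, given by its name, has taken for a name from the list of things; names that differ only in an ending like _2 or _b are one class to them, and where a whole thing is asked for, a point or a joint stands for the part that bears it (a point fixed in the world has none). Each returns a list of dicts, best first, with "conf" (0 to 1); they miss things now and then, are a little off and sometimes report something else, mostly with a low value. They report only what shows in the picture. A call takes as long as a camera call. They do not tell look-alikes from the thing itself.
- env.trace(query, camera): "pixels" (420x560 bool, what is visible of it) and "pixel" ([column, row] in pixels, amid what is visible of it).
- env.place_of(query, camera): "pixel" ([column, row] in pixels: a listed point, or the origin of a listed thing).
The state is a dict: "t": time; "joints": joint angles; "qvel": joint speeds; "tau": joint torques, N m; "eef_pos": TCP position; "tcp_rot": TCP orientation; "ft_force": force on the tool from outside, world axes, zero at the start; "moment": the same for the moment, N m; "opening": opening from 0.0 (shut) to 1.0 (fully open).
Only numpy, scipy, OpenCV 4.12 (cv2) and the standard library are available. Lean on these libraries where they do the work, as an engineer would, in place of code of your own. Each camera call takes 0.05 s, during which the arm holds its last target.

### The job

Stand the hand grinder squarely in the pocket of the wooden holder, foot fully home, so that its barrel cannot turn. Then turn the knurled lock ring at its top clockwise (seen from above) until it stops firmly against the collar; stop as soon as you feel it, without forcing it. Leave the grinder standing in the holder, keep it upright all the time and do not disturb the other things.

Things in the scene. Friction and masses are not known exactly. Their poses are not given: they have to be found in the camera images.
- ring_centre (a point): centre of the knurled lock ring at the top of the loose hand grinder (0.45 kg): dark steel, round, diameter 56, 16 high; grip it across or lift by it. Right-hand thread: clockwise from above runs it down 4 mm a turn; it starts 0.15 to 0.4 turn (0.6 to 1.5 mm) above the collar. Drag about 0.2 N m, then the stop: torque rises about 4 N m/rad (cushioned neck). The neck, diameter 35, stands up to 27 mm above this point
- foot (a point): centre of the underside of the grinder's foot; z up, x and y along the foot's sides. Upwards: black square foot 50x50, 22 high; metal barrel, diameter 42, to 78; black collar, diameter 50, its top at 84; ring; threaded steel neck to 120. Total height 120
- collar_top (a point): centre of the collar's top face, 84 above the foot, same axes. With the ring tight its centre is 8.5 above this point
- pocket (a point): centre of the floor of the holder's square pocket; z up, x and y along its sides. The holder is a fixed wooden block 96x96, 26 high; the pocket is 52x52, 14 deep (floor 12 above the worktop), with a 3 mm chamfer round its mouth. The foot fits in any of four quarter turns, with 1 mm to spare on each side, and then the barrel cannot turn (play 0.04 rad). Pressing or twisting the grinder with over 34 N in all against the holder (about 0.9 N m on the ring) is forcing it
- grinder: the hand grinder without its ring; origin and axes as for the foot point
- holder: the wooden holder block; origin at the centre of its underside, z up, axes as for the pocket point
- lemon: a lemon, 70x52x51, loose, not to be disturbed; origin at its underside
- pill_bottle: a blue bottle with a white cap, diameter 55, 98 high, loose, not to be disturbed; origin at its underside
- garlic: a garlic bulb, 60 wide, 59 high, loose, not to be disturbed; origin at its underside
- teaspoon: a teaspoon lying flat, 135x29x10, loose, not to be disturbed; origin at its underside
- jar_spread: a jar with a grey lid, diameter 77, 98 high, loose, not to be disturbed; origin at its underside
- saucer: a small white saucer, diameter 84, 15 high, loose, not to be disturbed; origin at its underside
Things that resemble listed ones, but are neither listed nor needed, are in the scene too. Leave any purple or red look-alike of the grinder alone.

How it is judged:
By the outcome, as a careful person would: the job done as asked, in the order asked, and still so for the second after the job is handed in, with the robot touching nothing.
It also fails if it takes over 72 s, if anything falls off the work surface, if the arm or the gripper's body presses on something with over 40 N, if the wrist force passes 120 N, or if a joint passes its speed limit or range.

## Working session

There is one attempt and no reset: what is moved stays moved. The work goes in short steps, Python scripts to look and compute and a tool call to move; the robot and the scene stay as the last step left them, time stands still between calls to the robot, and variables do not carry over. Pictures are saved under pics/ and viewed, and the job is handed in when it is done.

Besides the shell and the picture viewer there is one more tool, called after ">>>" by a JSON object that holds its "op" and its "data", one argument or row to a line. drive_tool: Moves the arm, as the interface text tells. Its arguments: {"type":"object","properties":{"commands":{"type":"array"},"grip":{"type":"number"}},"required":["commands"]}

```bash
ls; mkdir -p pics
cat > h.py <<'E'
import numpy as np, cv2
from cell import env
def cal(n):
    c=env.calibration(n); K=np.array(c["intrinsics"],float).reshape(3,3); R=cv2.Rodrigues(np.array(c["rvec"],float))[0]; t=np.array(c["tvec"],float).ravel(); return K,R,t
def ray(c,p):
    K,R,t=c; d=R.T@np.linalg.inv(K)@np.array([p[0],p[1],1.]); o=-R.T@t; return o,d
def atz(c,p,z):
    o,d=ray(c,p); return o+d*(z-o[2])/d[2]
def proj(c,P):
    K,R,t=c; q=K@(R@np.array(P,float)+t); return q[:2]/q[2]
def tri(obs):
    A=np.zeros((3,3));b=np.zeros(3)
    for c,p in obs:
        o,d=ray(c,p); d/=np.linalg.norm(d); M=np.eye(3)-np.outer(d,d); A+=M;b+=M@o
    return np.linalg.solve(A,b)
def save(im,n): cv2.imwrite('pics/'+n,cv2.cvtColor(im,cv2.COLOR_RGB2BGR))
E
python3 - <<'E'
from h import *
print(env.state())
for n in ["scene","top","wrist"]:
    im=env.read_camera(n); save(im,n+'0.png'); c=cal(n); print(n,-c[1].T@c[2])
    for q in ["ring_centre","foot","collar_top","pocket","grinder","holder"]:
        for r in env.place_of(q,n)[:4]:
            print(q,round(r["conf"],2),np.round(r["pixel"],1))
print(env.state()["t"])
E
```

```text
pics
{'t': 0.0, 'joints': array([-1.44559935e+00,  4.91542779e-01,  1.55947404e+00, -2.50525627e-05,
        1.09167946e+00, -1.05576318e-01]), 'qvel': array([-1.18653016e-03, -5.02524271e-04, -6.09983201e-04,  1.71438055e-04,
       -8.71777768e-04,  1.67742497e-05]), 'tau': array([-3.87632845e-04, -6.12645864e+01, -2.58184004e+01,  6.91613881e-02,
        4.81963798e-02, -9.89821251e-05]), 'eef_pos': array([ 142.95550336, -608.17286435,  214.06370247]), 'tcp_rot': array([-3.14049283e+00, -9.42051919e-05,  2.30784802e-01]), 'ft_force': array([-0.37996829,  0.55937193, -0.41650305]), 'moment': array([ 0.03884931,  0.02425115, -0.04759847]), 'opening': 0.9974828434087462}
scene [ 66.86876792 579.73519706 626.16942872]
ring_centre 0.84 [239.1 233.7]
ring_centre 0.7 [397.4 153. ]
ring_centre 0.6 [279.5 203.9]
foot 0.79 [278.4 233.8]
foot 0.79 [249.  264.8]
foot 0.68 [389.  185.5]
collar_top 0.77 [395.6 158.8]
collar_top 0.73 [243.  238.7]
collar_top 0.71 [279.8 206. ]
pocket 0.8 [324.7 178.2]
grinder 0.78 [248.2 266.6]
grinder 0.76 [389.  181.3]
grinder 0.61 [245.9 338.1]
grinder 0.58 [274.9 192.5]
holder 0.81 [323.3 179.6]
top [389.69002805  75.15509147 955.90328261]
ring_centre 0.89 [399.2 266.6]
ring_centre 0.81 [251.8 214.1]
ring_centre 0.75 [201.  220.9]
foot 0.95 [388.3 266.9]
foot 0.66 [254.2 224.6]
foot 0.65 [203.9 223.8]
collar_top 0.91 [200.3 222. ]
collar_top 0.85 [394.6 269.2]
collar_top 0.63 [250.3 219.9]
pocket 0.98 [346.8 204.4]
grinder 0.98 [254.6 221.5]
grinder 0.82 [387.7 267. ]
grinder 0.74 [203.7 225.9]
holder 0.79 [346.3 201.4]
wrist [ 217.08569624 -590.43886274  384.78121733]
1.05
```

View pics/scene0.png

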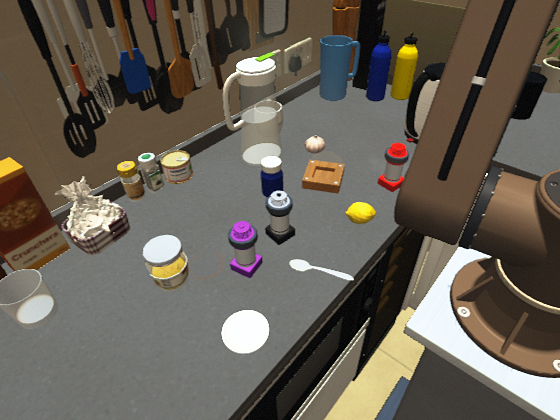

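View pics/top0.png

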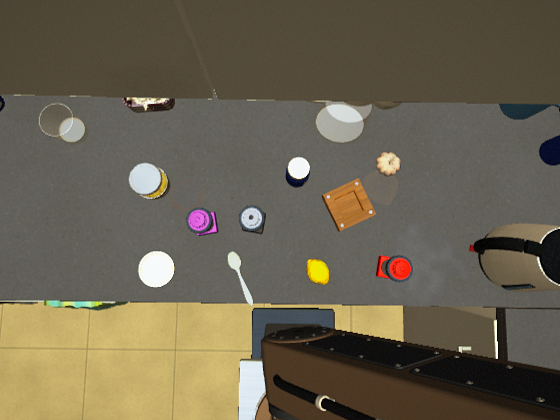

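Candidates for the grinder are black/steel at scene (279,204), top (252,217); purple at scene (240,235), top (201,221); and red at scene (397,153), top (399,267). The description matches the black/steel one. I'll check it in a crop and measure.

Run:
```python
from h import *
S,T=cal("scene"),cal("top")
im=cv2.cvtColor(cv2.imread('pics/scene0.png'),cv2.COLOR_BGR2RGB); a=cv2.resize(im[175:255,240:320],(400,400),interpolation=cv2.INTER_CUBIC)
im=cv2.cvtColor(cv2.imread('pics/top0.png'),cv2.COLOR_BGR2RGB); b=cv2.resize(im[170:250,310:390],(400,400),interpolation=cv2.INTER_CUBIC)
c=cv2.resize(im[190:250,220:280],(400,400),interpolation=cv2.INTER_CUBIC)
save(np.hstack([a,c])[:, :800],'crop1.png'); save(b,'crop2.png')
print('ring',tri([(S,(279.5,203.9)),(T,(251.8,214.1))]), atz(S,(279.5,203.9),93),atz(T,(251.8,214.1),93))
print('foot',tri([(S,(278.4,233.8)),(T,(254.2,224.6))]),atz(S,(278.4,233.8),0),atz(T,(254.2,222),0))
print('pocket',tri([(S,(324.7,178.2)),(T,(346.8,204.4))]),atz(S,(324.7,178.2),12),atz(T,(346.8,204.4),12))
for n,P in dict(lemon=(318,271),bottle=(297,180),garlic=(388,163),spoon=(235,262),purple=(203,224),red=(387,267),jar=(152,185)).items(): print(n,atz(T,P,0))
# holder corners
r=env.trace("holder","top")[0]; m=r["pixels"].astype(np.uint8)
print(r["conf"],m.sum())
```

```text
ring [482.00229669 128.28608626  86.72350917] [474.37032127 132.04744269  93.        ] [483.89444378 129.75269306  93.        ]
foot [472.92812454 132.58538223   2.47752844] [479.54871972 133.86886795   0.        ] [474.81579777 129.37301589   0.        ]
pocket [519.04420818 -96.98813026   3.38811077] [510.80309928 -88.84121223  12.        ] [519.84686627 -94.17479892  12.        ]
lemon [359.0908021  -26.25007858   0.        ]
bottle [580.26131306  26.23103678   0.        ]
garlic [ 626.75380353 -199.24328669    0.        ]
spoon [377.67737698 173.38404734   0.        ]
purple [468.06289829 253.47650267   0.        ]
red [ 370.96152997 -192.42535925    0.        ]
jar [562.08541926 381.8433388    0.        ]
0.68 1676
```

View pics/crop1.png

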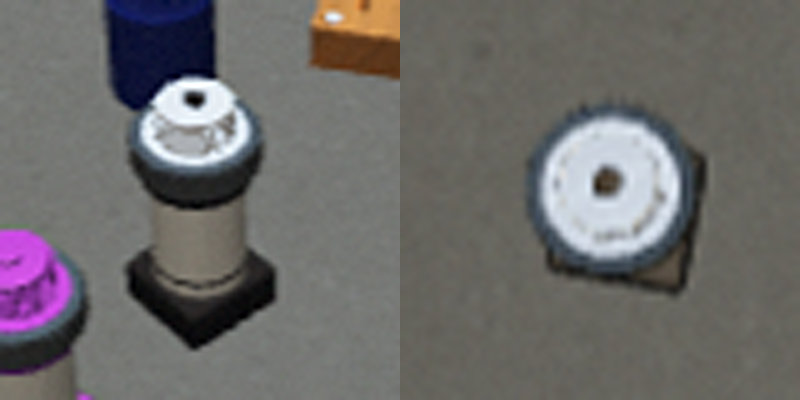

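View pics/crop2.png

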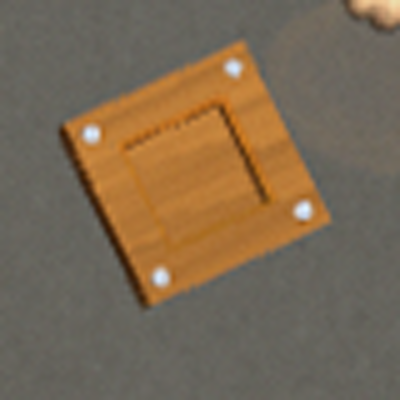

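The crops confirm that the black grinder with the dark ring is the right one, standing at about (477,130). The holder is at about (516,-93), and nothing is in its pocket. I'm moving there with a raise first, to clear the kettle near (400,-470).

>>> {"op": "drive_tool", "data": {
  "commands": [
    {"dx":0,"dy":5,"dz":38,"yaw":0},
    {"dx":0,"dy":15,"dz":36,"yaw":0},
    {"dx":5,"dy":30,"dz":25,"yaw":5},
    {"dx":8,"dy":35,"dz":15,"yaw":7},
    {"dx":10,"dy":35,"dz":15,"yaw":7}
  ],
  "grip": 1
}}

```text
t: 1.52
eef_pos: [165.8, -487.3, 344.7]
tcp_rot: [3.141, 0.0, 0.567]
ft_force: [0.7, 0.0, 0.7]
opening: 1.004
```

>>> {"op": "drive_tool", "data": {
  "commands": [
    {"dx":15,"dy":37,"dz":5,"yaw":7},
    {"dx":20,"dy":35,"dz":0,"yaw":7},
    {"dx":25,"dy":32,"dz":0,"yaw":7},
    {"dx":25,"dy":32,"dz":0,"yaw":7},
    {"dx":25,"dy":32,"dz":0,"yaw":7}
  ]
}}

```text
t: 1.93
eef_pos: [276.5, -318.7, 349.0]
tcp_rot: [3.141, 0.001, 1.179]
ft_force: [0.1, -1.3, 0.2]
opening: 1.002
```

>>> {"op": "drive_tool", "data": {
  "commands": [
    {"dx":20,"dy":36,"dz":0,"yaw":7},
    {"dx":20,"dy":36,"dz":0,"yaw":7},
    {"dx":20,"dy":36,"dz":0,"yaw":7},
    {"dx":20,"dy":36,"dz":0,"yaw":7},
    {"dx":20,"dy":36,"dz":0,"yaw":7}
  ]
}}

```text
t: 2.35
eef_pos: [376.4, -138.5, 349.0]
tcp_rot: [3.141, 0.001, 1.79]
ft_force: [0.1, -0.3, -0.6]
opening: 0.996
```

>>> {"op": "drive_tool", "data": {
  "commands": [
    {"dx":18,"dy":36,"dz":0,"yaw":7},
    {"dx":18,"dy":36,"dz":0,"yaw":7},
    {"dx":18,"dy":36,"dz":0,"yaw":7},
    {"dx":18,"dy":36,"dz":0,"yaw":7},
    {"dx":18,"dy":36,"dz":0,"yaw":2}
  ]
}}

```text
t: 2.77
eef_pos: [466.4, 41.7, 348.9]
tcp_rot: [3.141, 0.001, 2.315]
ft_force: [0.8, -1.8, 0.4]
opening: 1.002
```

>>> {"op": "drive_tool", "data": {
  "commands": [
    {"dx":5,"dy":30,"dz":-20,"yaw":0},
    {"dx":3,"dy":30,"dz":-20,"yaw":0},
    {"dx":0,"dy":20,"dz":-10,"yaw":0},
    {"dx":0,"dy":0,"dz":0,"yaw":0},
    {"dx":0,"dy":0,"dz":0,"yaw":0}
  ]
}}

```text
t: 3.18
eef_pos: [473.7, 120.3, 298.3]
tcp_rot: [-3.141, -0.001, 2.31]
ft_force: [0.3, 0.0, 0.5]
opening: 0.997
```

Run:
```python
from h import *
s=env.state();print(s["t"],s["eef_pos"],s["tcp_rot"],s["joints"],s["ft_force"])
c=cal("wrist");im=env.read_camera("wrist");save(im,'w1.png');np.save('cw1.npy',np.array([*c],dtype=object),allow_pickle=True)
for q,z in [("ring_centre",93.5),("collar_top",84),("foot",0)]:
    for r in env.place_of(q,"wrist")[:3]: print(q,round(r["conf"],2),r["pixel"],atz(c,r["pixel"],z))
im=env.read_camera("top");save(im,'t1.png')
```

```text
3.1833 [473.74488986 120.29632886 298.27169893] [-3.14067579e+00 -5.46473247e-04  2.30997108e+00] [ 1.13485969e-01  2.11421697e-01  1.76088959e+00 -1.02097334e-04
  1.17034459e+00 -6.25649180e-01] [0.3343012  0.04167511 0.46614002]Traceback (most recent call last):
  File "<stdin>", line 3, in <module>
ValueError: could not broadcast input array from shape (3,3) into shape (3,)
```

View pics/w1.png

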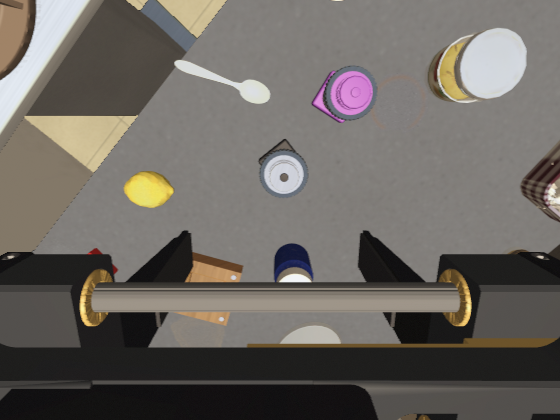

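Run:
```python
from h import *
c=cal("wrist");im=env.read_camera("wrist");save(im,'w2.png')
for q,z in [("ring_centre",93.5),("collar_top",84),("foot",0)]:
    for r in env.place_of(q,"wrist")[:3]: print(q,round(r["conf"],2),np.round(r["pixel"],1),atz(c,r["pixel"],z)[:2])
# neck-top centre (284,177) at z=120
print(atz(c,(284,177),120))
a=cv2.resize(im[120:220,230:330],(600,600),interpolation=cv2.INTER_CUBIC);save(a,'w2c.png')
```

```text
ring_centre 0.96 [347.5  90.6] [467.66036662 248.04071047]
ring_centre 0.82 [281.1 174.6] [476.91884192 129.55977547]
collar_top 0.76 [284.5 171.8] [478.95281374 133.67726473]
collar_top 0.68 [348.5  96.1] [473.81886896 246.49142347]
foot 0.95 [282.1 161.4] [477.70925226 133.41241725]
foot 0.67 [334.9  95.3] [469.76356518 250.00664471]
foot 0.62 [ 97.3 266.5] [ 373.11270483 -188.78808784]
[477.43085702 132.99408145 120.        ]
```

View pics/w2c.png

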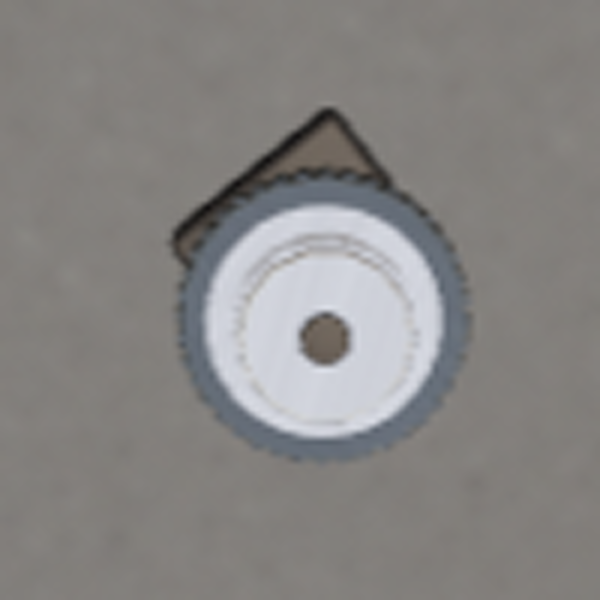

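Run:
```python
from h import *
c=cal("wrist");T=cal("top")
for z in (0,22):
    P=[atz(c,(230+u/6,120+v/6),z)[:2] for u,v in [(175,243),(332,108),(392,185)]]
    for a,b in zip(P,P[1:]): print(z,a,b,np.linalg.norm(b-a),np.degrees(np.arctan2(*(b-a)[::-1]))%90)
    P=[atz(T,(220+(u-400)/6.667,190+v/6.667),z)[:2] for u,v in [(548,268),(680,292),(703,158)]]
    for a,b in zip(P,P[1:]): print('T',z,a,b,np.linalg.norm(b-a),np.degrees(np.arctan2(*(b-a)[::-1]))%90)
P=[atz(T,(310+u/5,170+v/5),26)[:2] for u,v in [(243,42),(330,218),(148,305),(63,127)]]
for i in range(4): 
    d=P[(i+1)%4]-P[i];print('H',P[i],np.linalg.norm(d),np.degrees(np.arctan2(d[1],d[0]))%90)
print(np.mean(P,0))
# bolts
B=[(93,134),(233,68),(303,211),(161,277)];P=[atz(T,(310+u/5,170+v/5),26)[:2] for u,v in B];print(np.mean(P,0))
for i in range(4): 
    d=P[(i+1)%4]-P[i];print('B',np.linalg.norm(d),np.degrees(np.arctan2(d[1],d[0]))%90)
```

```text
0 [452.59312651 111.13029625] [459.0613994  160.48832683] 49.780053610555676 82.53404579442798
0 [459.0613994  160.48832683] [482.1650229  156.75722461] 23.402960121564604 80.82626568957896
T 0 [454.42432522 158.02703653] [446.40788121 109.86353842] 48.82607832829448 80.55018535985153
T 0 [446.40788121 109.86353842] [495.54043374 102.40766632] 49.69504750815027 81.37119015466403
22 [451.3110326  114.12297185] [457.47612831 161.16752104] 47.44679140218245 82.53404579442794
22 [457.47612831 161.16752104] [479.49685197 157.61130091] 22.306029956665498 80.82626568957892
T 22 [452.93447309 156.1197486 ] [445.10252658 109.06472765] 47.7023519610304 80.55018535985147
T 22 [445.10252658 109.06472765] [493.10429928 101.78045157] 48.551321918888895 81.37119015466402
H [ 581.35925406 -120.36763495] 93.73240964285847 25.734915362233238
H [ 496.92391961 -161.06700735] 96.72049669735087 26.208522076657474
H [454.20834671 -74.29008465] 93.64090160806116 25.53808072202887
H [538.70043416 -33.92047217] 96.39962068680596 26.264817527819687
[517.79798863 -97.41129978]
[517.95070371 -98.11353968]
B 74.88711447480784 26.196156450093603
B 75.96721095873195 25.57128111905098
B 75.14281815788411 25.62886447689918
B 75.22646808364136 25.373162400016458
```

>>> {"op": "drive_tool", "data": {
  "commands": [
    {"dx":4,"dy":12,"dz":-35,"yaw":0},
    {"dx":0,"dy":0,"dz":-35,"yaw":0},
    {"dx":0,"dy":0,"dz":-35,"yaw":0},
    {"dx":0,"dy":0,"dz":-25,"yaw":0},
    {"dx":0,"dy":0,"dz":0,"yaw":0}
  ]
}}

```text
t: 3.85
eef_pos: [476.3, 130.6, 165.1]
tcp_rot: [-3.136, -0.004, 2.307]
ft_force: [-0.7, 0.9, 0.0]
opening: 1.002
```

Run:
```python
from h import *
T=cal("top");print(atz(T,(250.9,217.3),120))
c=cal("wrist");print(env.state()["eef_pos"]);im=env.read_camera("wrist");save(im,'w3.png')
for q,z in [("ring_centre",93.5),("collar_top",84)]:
    for r in env.place_of(q,"wrist")[:3]: print(q,round(r["conf"],2),np.round(r["pixel"],1),atz(c,r["pixel"],z)[:2])
tc=proj(c,(477.7,132.5,93.5));print(tc)
```

```text
[474.06487475 129.80594619 120.        ]
[476.29654089 130.5836241  165.12463731]
collar_top 0.79 [377.  94.] [473.4573605  248.12732814]
collar_top 0.73 [277.3 207.3] [477.44749322 133.93249697]
[276.33406673 212.14525713]
```

View pics/w3.png

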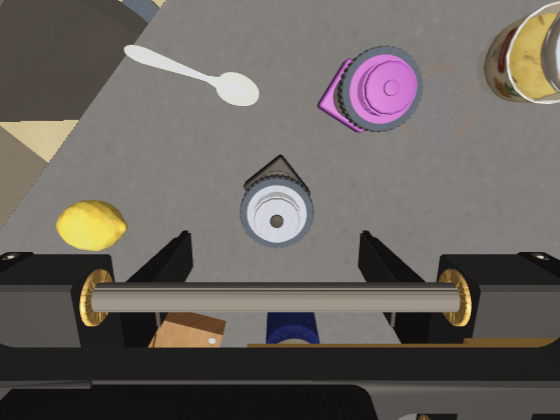

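>>> {"op": "drive_tool", "data": {
  "commands": [
    {"dx":0,"dy":0,"dz":-30,"yaw":0},
    {"dx":0,"dy":0,"dz":-30,"yaw":0},
    {"dx":0,"dy":0,"dz":-23,"yaw":0},
    {"dx":0,"dy":0,"dz":-10,"yaw":0},
    {"dx":0,"dy":0,"dz":0,"yaw":0}
  ]
}}

```text
t: 4.42
eef_pos: [478.2, 131.4, 75.5]
tcp_rot: [-3.141, -0.0, 2.307]
ft_force: [0.5, -0.3, 0.5]
opening: 1.0
```

>>> {"op": "drive_tool", "data": {
  "commands": [
    {"dx":0,"dy":0,"dz":0,"yaw":0},
    {"dx":0,"dy":0,"dz":0,"yaw":0}
  ]
}}

```text
t: 4.58
eef_pos: [479.0, 131.7, 77.4]
tcp_rot: [3.139, 0.002, 2.308]
ft_force: [-0.5, -0.1, -0.6]
opening: 1.003
```

Run:
```python
from h import *
c=cal("wrist");print(env.state()["eef_pos"]);im=env.read_camera("wrist");save(im,'w4.png')
print(proj(c,(477.7,132.5,120)))
for x in [(477.7,132.5)]: print(atz(c,(277,220),120))
```

```text
[479.00392395 131.66778895  77.37971077]
[270.64806438 285.46548036]
[459.28452153 156.91399267 120.        ]
```

View pics/w4.png

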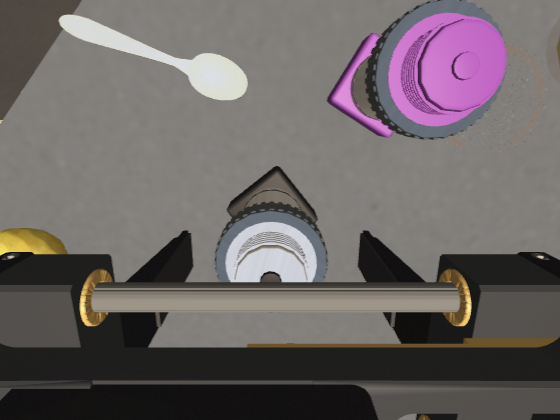

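>>> {"op": "drive_tool", "data": {
  "commands": [
    {"dx":-0.5,"dy":0.5,"dz":-2,"yaw":0},
    {"dx":0,"dy":0,"dz":0,"yaw":0},
    {"dx":0,"dy":0,"dz":0,"yaw":0}
  ]
}}

```text
t: 4.88
eef_pos: [477.6, 132.1, 74.1]
tcp_rot: [3.141, 0.0, 2.308]
ft_force: [0.3, -0.2, 0.8]
opening: 1.003
```

>>> {"op": "drive_tool", "data": {
  "commands": [
    {"dx":0,"dy":0,"dz":0,"yaw":0},
    {"dx":0,"dy":0,"dz":0,"yaw":0},
    {"dx":0,"dy":0,"dz":0,"yaw":0},
    {"dx":0,"dy":0,"dz":0,"yaw":0},
    {"dx":0,"dy":0,"dz":0,"yaw":0}
  ],
  "grip": 0
}}

```text
t: 5.3
eef_pos: [477.5, 132.1, 73.6]
tcp_rot: [-3.142, -0.0, 2.308]
ft_force: [0.5, 1.1, 0.2]
opening: 0.707
```

>>> {"op": "drive_tool", "data": {
  "commands": [
    {"dx":0,"dy":0,"dz":0,"yaw":0},
    {"dx":0,"dy":0,"dz":0,"yaw":0},
    {"dx":0,"dy":0,"dz":0,"yaw":0},
    {"dx":0,"dy":0,"dz":0,"yaw":0},
    {"dx":0,"dy":0,"dz":0,"yaw":0}
  ]
}}

```text
t: 5.72
eef_pos: [477.3, 132.0, 73.6]
tcp_rot: [-3.141, -0.0, 2.308]
ft_force: [-1.9, -1.7, 0.5]
opening: 0.581
```

>>> {"op": "drive_tool", "data": {
  "commands": [
    {"dx":0,"dy":0,"dz":0,"yaw":0},
    {"dx":0,"dy":0,"dz":0,"yaw":0},
    {"dx":0,"dy":0,"dz":5,"yaw":0},
    {"dx":0,"dy":0,"dz":10,"yaw":0},
    {"dx":0,"dy":0,"dz":15,"yaw":0}
  ]
}}

```text
t: 6.13
eef_pos: [477.1, 132.1, 103.7]
tcp_rot: [-3.14, -0.001, 2.308]
ft_force: [0.9, 0.1, -5.0]
opening: 0.583
```

>>> {"op": "drive_tool", "data": {
  "commands": [
    {"dx":0,"dy":0,"dz":15,"yaw":0},
    {"dx":0,"dy":0,"dz":15,"yaw":0},
    {"dx":0,"dy":0,"dz":10,"yaw":0},
    {"dx":0,"dy":0,"dz":0,"yaw":0},
    {"dx":0,"dy":0,"dz":0,"yaw":0}
  ]
}}

```text
t: 6.55
eef_pos: [477.7, 132.2, 144.3]
tcp_rot: [3.14, 0.001, 2.308]
ft_force: [0.5, 0.4, -4.4]
opening: 0.585
```

Run:
```python
from h import *
print(env.state()["eef_pos"],env.state()["ft_force"]);save(env.read_camera("wrist"),'w5.png')
save(cv2.resize(env.read_camera("scene")[130:290,200:400],(800,600)),'s5.png')
```

```text
[477.66294265 132.15497075 144.2709132 ] [ 0.49431273  0.37032758 -4.40294149]
```

View pics/w5.png

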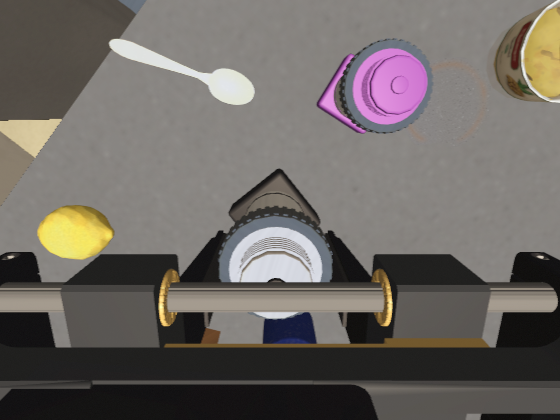

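View pics/s5.png

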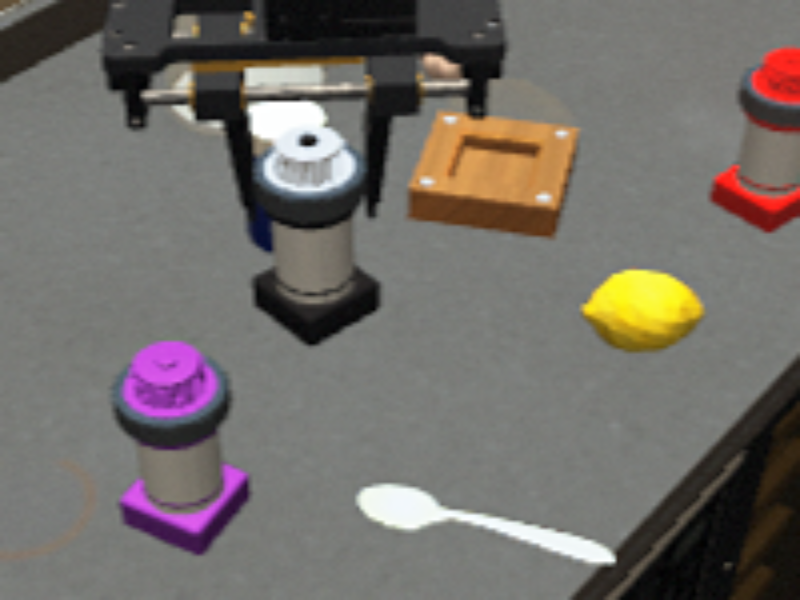

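>>> {"op": "drive_tool", "data": {
  "commands": [
    {"dx":0,"dy":-5,"dz":15,"yaw":1},
    {"dx":0,"dy":-15,"dz":15,"yaw":2},
    {"dx":0,"dy":-20,"dz":5,"yaw":3},
    {"dx":0,"dy":-20,"dz":0,"yaw":3},
    {"dx":0,"dy":-20,"dz":0,"yaw":3}
  ]
}}

```text
t: 7.07
eef_pos: [477.2, 51.4, 178.3]
tcp_rot: [-3.141, -0.001, 2.52]
ft_force: [-0.6, -0.0, -5.1]
opening: 0.584
```

>>> {"op": "drive_tool", "data": {
  "commands": [
    {"dx":3,"dy":-20,"dz":0,"yaw":3},
    {"dx":4,"dy":-20,"dz":0,"yaw":3},
    {"dx":5,"dy":-20,"dz":0,"yaw":3},
    {"dx":5,"dy":-20,"dz":0,"yaw":3},
    {"dx":5,"dy":-20,"dz":0,"yaw":3}
  ]
}}

```text
t: 7.48
eef_pos: [499.3, -48.9, 177.8]
tcp_rot: [-3.142, -0.002, 2.781]
ft_force: [0.3, -0.1, -5.2]
opening: 0.582
```

>>> {"op": "drive_tool", "data": {
  "commands": [
    {"dx":6,"dy":-20,"dz":-5,"yaw":3},
    {"dx":6,"dy":-15,"dz":-10,"yaw":2.5},
    {"dx":4,"dy":-9,"dz":-10,"yaw":1.8},
    {"dx":2,"dy":-5,"dz":-10,"yaw":0},
    {"dx":0,"dy":0,"dz":0,"yaw":0}
  ]
}}

```text
t: 7.9
eef_pos: [516.8, -97.4, 141.2]
tcp_rot: [3.141, -0.004, 2.904]
ft_force: [-0.1, 0.2, -5.3]
opening: 0.58
```

>>> {"op": "drive_tool", "data": {
  "commands": [
    {"dx":0,"dy":0,"dz":0,"yaw":0},
    {"dx":0,"dy":0,"dz":0,"yaw":0},
    {"dx":0,"dy":0,"dz":0,"yaw":0},
    {"dx":0,"dy":0,"dz":0,"yaw":0}
  ]
}}

```text
t: 8.23
eef_pos: [517.6, -96.4, 144.2]
tcp_rot: [3.142, 0.001, 2.907]
ft_force: [0.8, -1.0, -4.8]
opening: 0.583
```

Run:
```python
from h import *
s=env.state();print(s["t"],s["eef_pos"],s["tcp_rot"],s["ft_force"],s["joints"])
for n in ["wrist","scene","top"]:
    c=cal(n);im=env.read_camera(n);save(im,n+'6.png')
    for q,z in [("foot",s["eef_pos"][2]-74),("pocket",12)]:
        for r in env.place_of(q,n)[:4]: print(n,q,round(r["conf"],2),np.round(r["pixel"],1),atz(c,r["pixel"],z)[:2])
```

```text
8.2333 [517.55766722 -96.44123186 144.17831099] [3.14153900e+00 7.53443709e-04 2.90681397e+00] [ 0.8350382  -0.97033901 -4.81441962] [-3.09786874e-01  4.40841486e-01  1.87871823e+00  1.50216411e-04
  8.21285643e-01 -1.64590684e+00]
wrist foot 0.75 [136.9  60.7] [ 388.85760704 -163.75712165]
wrist foot 0.21 [407.8 230.4] [559.2825672    4.92176203]
scene foot 0.9 [324.8 158.5] [516.76958153 -92.45843295]
scene foot 0.76 [250.1 266.2] [419.02103267 281.00734711]
scene foot 0.7 [390.6 185.6] [333.58514143 -98.49128508]
scene foot 0.6 [246.9 335.6] [324.18422308 385.76988236]
scene pocket 0.66 [324.2 175.1] [519.76807979 -98.99167549]
scene pocket 0.61 [357.  221.6] [356.64151369  -2.28425176]
top foot 0.7 [206.2 222.2] [466.47963227 233.34375279]
top pocket 0.84 [347.7 202.5] [524.51990126 -96.37977248]
top pocket 0.58 [242.2 279. ] [338.255885  154.0826804]
```

View pics/wrist6.png

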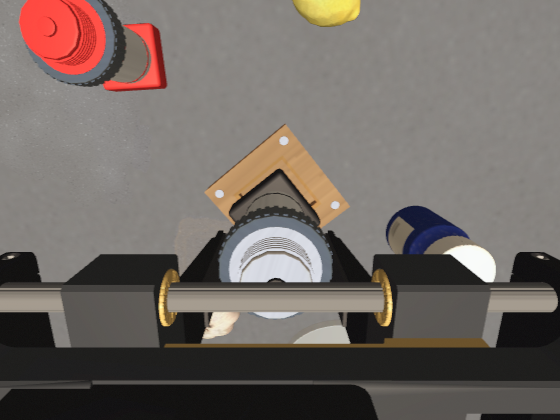

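View pics/scene6.png

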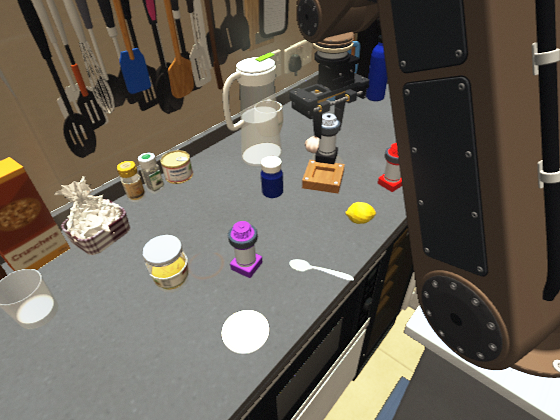

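View pics/top6.png

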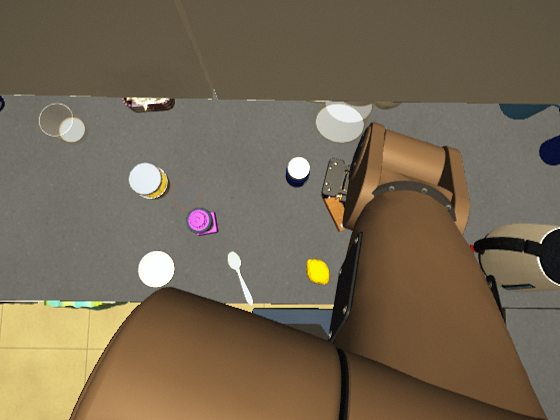

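Run:
```python
from h import *
c=cal("wrist")
im=cv2.cvtColor(cv2.imread('pics/wrist6.png'),cv2.COLOR_BGR2RGB)
save(cv2.resize(im[115:235,200:360],(800,600),interpolation=cv2.INTER_CUBIC),'w6c.png')
g=im.astype(int); m=((g.min(2)>170)).astype(np.uint8); m[:120]=0;m[212:]=0;m[:,:200]=0;m[:,350:]=0
n,l,s,ce=cv2.connectedComponentsWithStats(m)
for i in range(1,n): print(s[i,4],ce[i],atz(c,ce[i],26)[:2])
T=cal("top")
```

```text
64 [283.390625 140.296875] [469.7468273  -76.50587505]
58 [219.         193.37931034] [ 502.73751422 -144.9692074 ]
54 [334.74074074 204.64814815] [538.19796147 -43.48493939]
```

View pics/w6c.png

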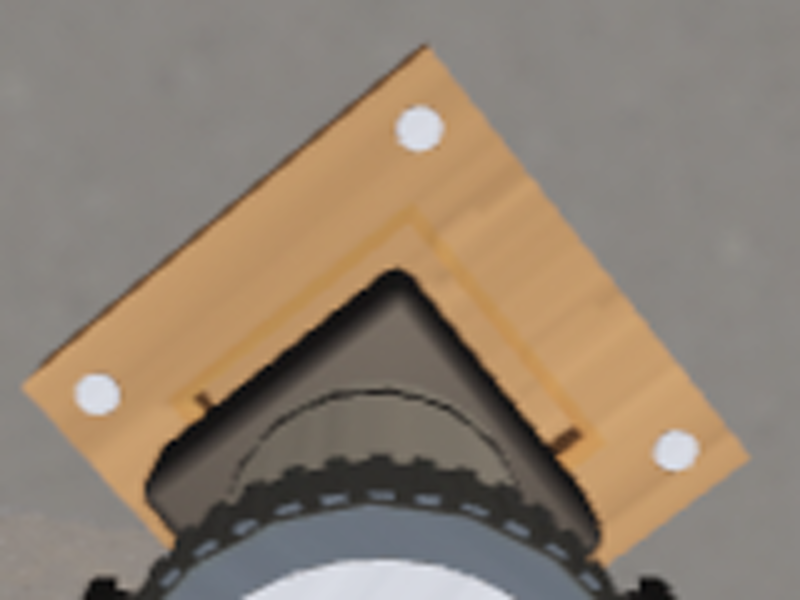

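```bash
cat > foot.py <<'E'
from h import *
def footpose(im,c,zf,box=(230,322,150,205)):
    g=cv2.cvtColor(im,cv2.COLOR_RGB2GRAY).astype(float)
    G=cv2.GaussianBlur(g,(3,3),0)
    return G
E
python3 - <<'E'
from h import *
im=cv2.cvtColor(cv2.imread('pics/wrist6.png'),cv2.COLOR_BGR2RGB); c=cal("wrist")
g=im.astype(float).sum(2)/3
# left edge points: for rows, scan columns right from wood to dark
L=[];R=[]
for r in range(176,196,2):
    a=g[r]; 
    col=[x for x in range(225,279) if a[x]>75>=a[x+1]]
    if col: x=col[-1]; L.append((x+(a[x]-75)/(a[x]-a[x+1]),r))
    col=[x for x in range(281,322) if a[x]<=75<a[x+1]]
    if col: x=col[0] if 0 else col[-1]; R.append((x+(75-a[x])/(a[x+1]-a[x]),r))
print(np.round(L,1).tolist());print(np.round(R,1).tolist())
E
```

```text
[[267.6, 176.0], [264.9, 178.0], [262.6, 180.0], [259.9, 182.0], [257.5, 184.0], [254.9, 186.0], [252.3, 188.0], [249.9, 190.0], [247.3, 192.0], [263.6, 194.0]]
[[286.8, 176.0], [288.2, 178.0], [290.2, 180.0], [291.5, 182.0], [293.2, 184.0], [294.9, 186.0], [296.2, 188.0], [298.2, 190.0], [299.5, 192.0], [301.2, 194.0]]
```

Run:
```python
from h import *
c=cal("wrist")
L=[(267.6,176),(247.3,192)];R=[(286.8,176),(301.2,194)]
for zf in (70.6,73):
    P=[atz(c,p,zf)[:2] for p in L];Q=[atz(c,p,zf)[:2] for p in R]
    dl=(P[1]-P[0])/np.linalg.norm(P[1]-P[0]);dr=(Q[1]-Q[0])/np.linalg.norm(Q[1]-Q[0])
    print(zf,np.degrees(np.arctan2(dl[1],dl[0]))%90,np.degrees(np.arctan2(dr[1],dr[0]))%90)
    k=np.linalg.solve(np.c_[dl,-dr],Q[0]-P[0]); X=P[0]+k[0]*dl
    print('corner',X,'centre',X+25*dl+25*dr)
```

```text
70.6 24.99725968759728 25.104325560885865
corner [484.64351902 -84.28832075] centre [517.84631118 -96.33982602]
73 24.997259687597364 25.104325560885876
corner [484.26408309 -84.23262629] centre [517.46687525 -96.28413156]
```

>>> {"op": "drive_tool", "data": {
  "commands": [
    {"dx":1.5,"dy":1,"dz":-10,"yaw":0.7},
    {"dx":1.4,"dy":1.1,"dz":-12,"yaw":0},
    {"dx":0,"dy":0,"dz":-10,"yaw":0},
    {"dx":0,"dy":0,"dz":-5,"yaw":0},
    {"dx":0,"dy":0,"dz":0,"yaw":0}
  ]
}}

```text
t: 9.1
eef_pos: [519.8, -94.7, 105.1]
tcp_rot: [3.141, -0.003, 2.919]
ft_force: [0.4, 1.2, -4.1]
opening: 0.584
```

>>> {"op": "drive_tool", "data": {
  "commands": [
    {"dx":0,"dy":0,"dz":0,"yaw":0},
    {"dx":0,"dy":0,"dz":0,"yaw":0},
    {"dx":0,"dy":0,"dz":0,"yaw":0},
    {"dx":0,"dy":0,"dz":0,"yaw":0},
    {"dx":0,"dy":0,"dz":0,"yaw":0}
  ]
}}

```text
t: 9.52
eef_pos: [520.5, -94.9, 107.0]
tcp_rot: [3.142, 0.001, 2.919]
ft_force: [0.8, 0.1, -4.7]
opening: 0.584
```

```bash
cat > rel.py <<'E'
from h import *
import sys
s=env.state();print(s["t"],s["eef_pos"],s["tcp_rot"],s["ft_force"])
c=cal("wrist");im=env.read_camera("wrist");save(im,sys.argv[1]+'.png')
save(cv2.resize(im[115:235,200:360],(800,600),interpolation=cv2.INTER_CUBIC),sys.argv[1]+'c.png')
g=im.astype(int); m=((g.min(2)>170)).astype(np.uint8); m[:70]=0;m[222:]=0;m[:,:190]=0;m[:,370:]=0
n,l,st,ce=cv2.connectedComponentsWithStats(m)
B=[(st[i,4],ce[i]) for i in range(1,n) if 30<st[i,4]<150]
for a,p in B: print(a,p,atz(c,p,26)[:2])
g=im.astype(float).sum(2)/3
L=[];R=[]
for r in range(174,196,2):
    a=g[r]
    col=[x for x in range(225,279) if a[x]>75>=a[x+1]]
    if col: x=col[0]; L.append((x+(a[x]-75)/(a[x]-a[x+1]),r))
    col=[x for x in range(281,322) if a[x]<=75<a[x+1]]
    if col: x=col[-1]; R.append((x+(75-a[x])/(a[x+1]-a[x]),r))
print(np.round(L,1).tolist());print(np.round(R,1).tolist())
zf=s["eef_pos"][2]-73.6
def line(P):
    P=np.array([atz(c,p,zf)[:2] for p in P],np.float32); v=cv2.fitLine(P,cv2.DIST_HUBER,0,.01,.01).ravel(); return v[:2],v[2:]
dl,p0=line(L);dr,q0=line(R)
if dl@(np.array(atz(c,L[-1],zf)-atz(c,L[0],zf))[:2])<0: dl=-dl
if dr@(np.array(atz(c,R[-1],zf)-atz(c,R[0],zf))[:2])<0: dr=-dr
k=np.linalg.solve(np.c_[dl,-dr],q0-p0);X=p0+k[0]*dl
print('foot yaw',[np.degrees(np.arctan2(d[1],d[0]))%90 for d in (dl,dr)],'centre',X+25*dl+25*dr,'tcp yaw',np.degrees(s["tcp_rot"][2]))
E
python3 rel.py w7
```

```text
9.5167 [520.50919059 -94.87847765 107.00442539] [3.14154341e+00 6.65376107e-04 2.91860629e+00] [ 0.76707588  0.14299101 -4.70550396]
81 [282.50617284 140.9382716 ] [469.90581265 -76.15588569]
72 [208.5        200.69444444] [ 503.08464807 -144.65057289]
71 [340.35211268 215.04225352] [538.67796811 -42.90612197]
[[269.9, 174.0], [267.6, 176.0], [265.0, 178.0], [262.6, 180.0], [259.9, 182.0], [257.5, 184.0], [255.0, 186.0], [252.3, 188.0], [249.9, 190.0], [247.3, 192.0], [244.9, 194.0]]
[[285.3, 174.0], [286.9, 176.0], [288.2, 178.0], [290.2, 180.0], [291.5, 182.0], [293.2, 184.0], [294.9, 186.0], [296.2, 188.0], [298.2, 190.0], [299.5, 192.0], [301.2, 194.0]]
foot yaw [np.float32(25.949478), np.float32(25.612118)] centre [521.01654 -94.32515] tcp yaw 167.22382254303423
```

View pics/w7c.png

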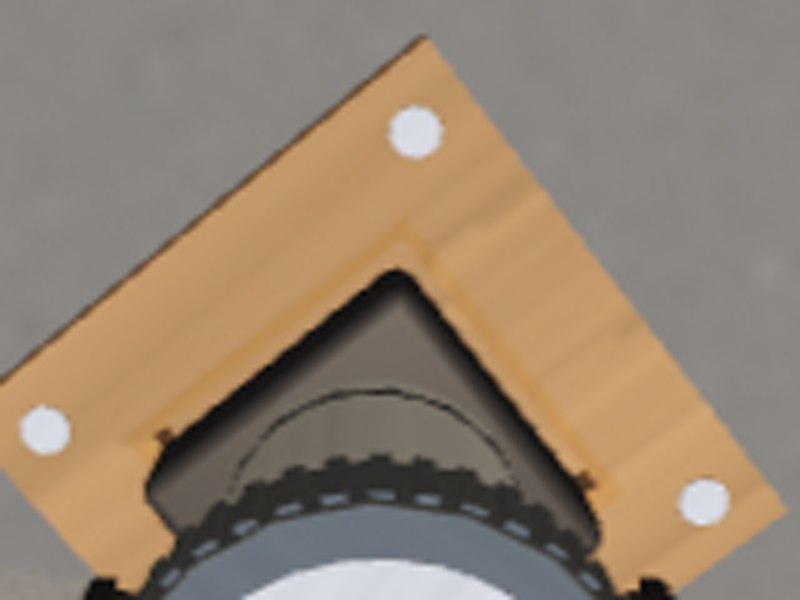

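>>> {"op": "drive_tool", "data": {
  "commands": [
    {"dx":0,"dy":0.4,"dz":-4,"yaw":0},
    {"dx":0,"dy":0,"dz":-4,"yaw":0},
    {"dx":0,"dy":0,"dz":-3,"yaw":0},
    {"dx":0,"dy":0,"dz":0,"yaw":0}
  ]
}}

```text
t: 9.9
eef_pos: [520.0, -94.3, 94.8]
tcp_rot: [3.141, -0.001, 2.919]
ft_force: [0.5, -0.4, -4.1]
opening: 0.58
```

>>> {"op": "drive_tool", "data": {
  "commands": [
    {"dx":0,"dy":0,"dz":-3,"yaw":0},
    {"dx":0,"dy":0,"dz":-2,"yaw":0},
    {"dx":0,"dy":0,"dz":-1.5,"yaw":0},
    {"dx":0,"dy":0,"dz":0,"yaw":0}
  ]
}}

```text
t: 10.23
eef_pos: [520.2, -94.4, 88.8]
tcp_rot: [3.141, -0.001, 2.919]
ft_force: [1.0, -0.0, -5.0]
opening: 0.587
```

>>> {"op": "drive_tool", "data": {
  "commands": [
    {"dx":0,"dy":0,"dz":-1,"yaw":0},
    {"dx":0,"dy":0,"dz":-1,"yaw":0},
    {"dx":0,"dy":0,"dz":0,"yaw":0}
  ]
}}

```text
t: 10.48
eef_pos: [520.4, -94.4, 87.1]
tcp_rot: [3.142, -0.0, 2.919]
ft_force: [-0.3, 0.0, -5.1]
opening: 0.579
```

>>> {"op": "drive_tool", "data": {
  "commands": [
    {"dx":0,"dy":0,"dz":-0.6,"yaw":0},
    {"dx":0,"dy":0,"dz":0,"yaw":0}
  ]
}}

```text
t: 10.65
eef_pos: [520.4, -94.4, 86.5]
tcp_rot: [3.141, 0.0, 2.919]
ft_force: [0.5, 1.2, -4.4]
opening: 0.583
```

>>> {"op": "drive_tool", "data": {
  "commands": [
    {"dx":0,"dy":0,"dz":-0.6,"yaw":0},
    {"dx":0,"dy":0,"dz":0,"yaw":0}
  ]
}}

```text
t: 10.82
eef_pos: [520.4, -94.5, 85.9]
tcp_rot: [3.141, 0.0, 2.919]
ft_force: [-0.1, 0.1, -4.5]
opening: 0.579
```

>>> {"op": "drive_tool", "data": {
  "commands": [
    {"dx":0,"dy":0,"dz":-0.5,"yaw":0},
    {"dx":0,"dy":0,"dz":0,"yaw":0},
    {"dx":0,"dy":0,"dz":0,"yaw":0}
  ]
}}

```text
t: 11.07
eef_pos: [520.5, -94.5, 85.6]
tcp_rot: [3.142, 0.0, 2.919]
ft_force: [-0.6, -1.0, -3.0]
opening: 0.581
```

>>> {"op": "drive_tool", "data": {
  "commands": [
    {"dx":0,"dy":0,"dz":-0.4,"yaw":0},
    {"dx":0,"dy":0,"dz":0,"yaw":0},
    {"dx":0,"dy":0,"dz":0,"yaw":0}
  ]
}}

```text
t: 11.32
eef_pos: [520.6, -94.6, 85.4]
tcp_rot: [-3.142, 0.001, 2.919]
ft_force: [-0.5, -2.0, 1.7]
opening: 0.581
```

```bash
cat > m.py <<'E'
from h import *
s=env.state();print(round(s["t"],2),"eef",np.round(s["eef_pos"],2),"yaw",round(float(np.degrees(s["tcp_rot"][2])),2),"F",np.round(s["ft_force"],1),"M",np.round(s["moment"],3),"tau6",round(float(s["tau"][5]),3))
E
python3 m.py
```

```text
11.32 eef [520.63 -94.61  85.4 ] yaw 167.23 F [-0.5 -2.   1.7] M [-0.233  0.011  0.037] tau6 0.004
```

>>> {"op": "drive_tool", "data": {
  "commands": [
    {"dx":0,"dy":0,"dz":-0.02,"yaw":-2},
    {"dx":0,"dy":0,"dz":-0.03,"yaw":-3},
    {"dx":0,"dy":0,"dz":-0.03,"yaw":-3},
    {"dx":0,"dy":0,"dz":-0.03,"yaw":-3},
    {"dx":0,"dy":0,"dz":-0.03,"yaw":-3}
  ]
}}

```text
t: 11.73
eef_pos: [520.5, -94.7, 85.3]
tcp_rot: [-3.141, 0.001, 2.672]
ft_force: [-2.3, -4.1, 3.6]
opening: 0.58
```

```bash
python3 m.py
```

```text
11.73 eef [520.48 -94.71  85.3 ] yaw 153.11 F [-2.3 -4.1  3.6] M [-0.45   0.264  0.222] tau6 -0.809
```

>>> {"op": "drive_tool", "data": {
  "commands": [
    {"dx":-0.1,"dy":-0.2,"dz":-0.03,"yaw":-3},
    {"dx":0,"dy":0,"dz":-0.03,"yaw":-3},
    {"dx":0,"dy":0,"dz":-0.03,"yaw":-3},
    {"dx":0,"dy":0,"dz":-0.03,"yaw":-3},
    {"dx":0,"dy":0,"dz":-0.03,"yaw":-3}
  ]
}}

```text
t: 12.15
eef_pos: [520.3, -94.9, 85.1]
tcp_rot: [-3.141, 0.001, 2.41]
ft_force: [-2.4, -2.2, 3.1]
opening: 0.585
```

```bash
python3 m.py
```

```text
12.15 eef [520.32 -94.95  85.13] yaw 138.11 F [-2.4 -2.2  3.1] M [-0.62   0.288  0.264] tau6 -0.808
```

>>> {"op": "drive_tool", "data": {
  "commands": [
    {"dx":-0.15,"dy":-0.15,"dz":-0.03,"yaw":-3},
    {"dx":0,"dy":0,"dz":-0.03,"yaw":-3},
    {"dx":0,"dy":0,"dz":-0.03,"yaw":-3},
    {"dx":0,"dy":0,"dz":-0.03,"yaw":-3},
    {"dx":0,"dy":0,"dz":-0.03,"yaw":-3}
  ]
}}

```text
t: 12.57
eef_pos: [520.1, -95.1, 85.0]
tcp_rot: [-3.142, 0.001, 2.149]
ft_force: [-2.5, -3.1, 3.8]
opening: 0.581
```

```bash
python3 m.py
```

```text
12.57 eef [520.14 -95.12  85.01] yaw 123.11 F [-2.5 -3.1  3.8] M [-0.622  0.357  0.21 ] tau6 -0.807
```

>>> {"op": "drive_tool", "data": {
  "commands": [
    {"dx":-0.1,"dy":-0.1,"dz":-0.02,"yaw":-2},
    {"dx":0,"dy":0,"dz":-0.02,"yaw":-2},
    {"dx":0,"dy":0,"dz":-0.02,"yaw":-2},
    {"dx":0,"dy":0,"dz":-0.02,"yaw":-2}
  ]
}}

```text
t: 12.9
eef_pos: [520.0, -95.2, 84.9]
tcp_rot: [-3.142, 0.001, 2.01]
ft_force: [-2.5, -3.6, 3.8]
opening: 0.579
```

```bash
python3 m.py
```

```text
12.9 eef [520.02 -95.22  84.94] yaw 115.16 F [-2.5 -3.6  3.8] M [-0.61   0.375  0.295] tau6 -0.464
```

>>> {"op": "drive_tool", "data": {
  "commands": [
    {"dx":0,"dy":0,"dz":-0.02,"yaw":-1.5},
    {"dx":0,"dy":0,"dz":-0.02,"yaw":-1.5},
    {"dx":0,"dy":0,"dz":-0.02,"yaw":-1.5}
  ]
}}

```text
t: 13.15
eef_pos: [520.0, -95.2, 84.9]
tcp_rot: [-3.142, 0.001, 1.932]
ft_force: [-3.1, -4.1, 5.3]
opening: 0.585
```

```bash
python3 m.py
```

```text
13.15 eef [519.98 -95.24  84.89] yaw 110.69 F [-3.1 -4.1  5.3] M [-0.69   0.386  0.205] tau6 -0.29
```

>>> {"op": "drive_tool", "data": {
  "commands": [
    {"dx":-0.1,"dy":-0.2,"dz":0,"yaw":-1.5},
    {"dx":0,"dy":0,"dz":-0.02,"yaw":-1.5},
    {"dx":0,"dy":0,"dz":-0.02,"yaw":-1.5},
    {"dx":0,"dy":0,"dz":-0.02,"yaw":-1.5}
  ]
}}

```text
t: 13.48
eef_pos: [519.8, -95.4, 84.8]
tcp_rot: [-3.142, 0.001, 1.827]
ft_force: [-3.0, -3.7, 4.8]
opening: 0.583
```

```bash
python3 m.py
```

```text
13.48 eef [519.84 -95.4   84.8 ] yaw 104.68 F [-3.  -3.7  4.8] M [-0.64   0.454  0.231] tau6 -0.293
```

>>> {"op": "drive_tool", "data": {
  "commands": [
    {"dx":0,"dy":0,"dz":-0.02,"yaw":-1.5},
    {"dx":0,"dy":0,"dz":-0.02,"yaw":-1.5},
    {"dx":0,"dy":0,"dz":-0.02,"yaw":-1.5}
  ]
}}

```text
t: 13.73
eef_pos: [519.8, -95.4, 84.8]
tcp_rot: [-3.142, 0.001, 1.749]
ft_force: [-3.5, -3.6, 5.3]
opening: 0.582
```

```bash
python3 m.py
```

```text
13.73 eef [519.83 -95.4   84.77] yaw 100.19 F [-3.5 -3.6  5.3] M [-0.581  0.464  0.19 ] tau6 -0.294
```

>>> {"op": "drive_tool", "data": {
  "commands": [
    {"dx":-0.2,"dy":-0.2,"dz":0,"yaw":-1.5},
    {"dx":0,"dy":0,"dz":-0.02,"yaw":-1.5},
    {"dx":0,"dy":0,"dz":-0.02,"yaw":-1.5},
    {"dx":0,"dy":0,"dz":-0.01,"yaw":-1.5}
  ]
}}

```text
t: 14.07
eef_pos: [519.7, -95.5, 84.7]
tcp_rot: [3.141, 0.001, 1.644]
ft_force: [-2.2, -3.1, 4.1]
opening: 0.584
```

```bash
python3 m.py
```

```text
14.07 eef [519.68 -95.54  84.71] yaw 94.19 F [-2.2 -3.1  4.1] M [-0.516  0.44   0.257] tau6 -0.294
```

>>> {"op": "drive_tool", "data": {
  "commands": [
    {"dx":0,"dy":0,"dz":-0.02,"yaw":-1.5},
    {"dx":0,"dy":0,"dz":-0.02,"yaw":-1.5},
    {"dx":0,"dy":0,"dz":-0.02,"yaw":-1.5}
  ]
}}

```text
t: 14.32
eef_pos: [519.6, -95.5, 84.7]
tcp_rot: [3.142, 0.001, 1.565]
ft_force: [-3.4, -2.7, 5.7]
opening: 0.583
```

```bash
python3 m.py
```

```text
14.32 eef [519.58 -95.54  84.65] yaw 89.69 F [-3.4 -2.7  5.7] M [-0.495  0.478  0.272] tau6 -0.294
```

>>> {"op": "drive_tool", "data": {
  "commands": [
    {"dx":0,"dy":0,"dz":-0.02,"yaw":-1.5},
    {"dx":0,"dy":0,"dz":-0.02,"yaw":-1.5},
    {"dx":0,"dy":0,"dz":-0.01,"yaw":-1.5}
  ]
}}

```text
t: 14.57
eef_pos: [519.6, -95.5, 84.6]
tcp_rot: [-3.142, 0.0, 1.487]
ft_force: [-4.5, -2.3, 5.0]
opening: 0.583
```

```bash
python3 m.py
```

```text
14.57 eef [519.56 -95.49  84.61] yaw 85.19 F [-4.5 -2.3  5. ] M [-0.528  0.55   0.199] tau6 -0.294
```

>>> {"op": "drive_tool", "data": {
  "commands": [
    {"dx":-0.2,"dy":0,"dz":0,"yaw":-1.5},
    {"dx":0,"dy":0,"dz":-0.02,"yaw":-1.5},
    {"dx":0,"dy":0,"dz":-0.02,"yaw":-1.5},
    {"dx":0,"dy":0,"dz":-0.01,"yaw":-1.5}
  ]
}}

```text
t: 14.9
eef_pos: [519.4, -95.5, 84.6]
tcp_rot: [3.141, 0.0, 1.382]
ft_force: [-2.5, -2.5, 4.5]
opening: 0.579
```

```bash
python3 m.py
```

```text
14.9 eef [519.39 -95.51  84.57] yaw 79.19 F [-2.5 -2.5  4.5] M [-0.499  0.473  0.201] tau6 -0.295
```

>>> {"op": "drive_tool", "data": {
  "commands": [
    {"dx":0,"dy":0,"dz":-0.02,"yaw":-1.5},
    {"dx":0,"dy":0,"dz":-0.02,"yaw":-1.5},
    {"dx":0,"dy":0,"dz":-0.02,"yaw":-1.5}
  ]
}}

```text
t: 15.15
eef_pos: [519.3, -95.5, 84.5]
tcp_rot: [-3.142, 0.0, 1.303]
ft_force: [-2.7, -2.3, 5.4]
opening: 0.582
```

```bash
python3 m.py
```

```text
15.15 eef [519.31 -95.46  84.47] yaw 74.68 F [-2.7 -2.3  5.4] M [-0.459  0.536  0.217] tau6 -0.295
```

>>> {"op": "drive_tool", "data": {
  "commands": [
    {"dx":0,"dy":0,"dz":-0.02,"yaw":-1.5},
    {"dx":0,"dy":0,"dz":-0.02,"yaw":-1.5},
    {"dx":0,"dy":0,"dz":-0.01,"yaw":-1.5}
  ]
}}

```text
t: 15.4
eef_pos: [519.3, -95.5, 84.5]
tcp_rot: [-3.141, 0.0, 1.225]
ft_force: [-2.9, -2.2, 5.9]
opening: 0.584
```

```bash
python3 m.py
```

```text
15.4 eef [519.27 -95.46  84.45] yaw 70.18 F [-2.9 -2.2  5.9] M [-0.418  0.632  0.194] tau6 -0.295
```

>>> {"op": "drive_tool", "data": {
  "commands": [
    {"dx":0,"dy":0,"dz":-0.01,"yaw":-1.5},
    {"dx":0,"dy":0,"dz":-0.01,"yaw":-1.5},
    {"dx":0,"dy":0,"dz":-0.02,"yaw":-1.5},
    {"dx":0,"dy":0,"dz":-0.01,"yaw":-1.5}
  ]
}}

```text
t: 15.73
eef_pos: [519.2, -95.4, 84.4]
tcp_rot: [-3.141, 0.0, 1.12]
ft_force: [-3.4, -1.9, 5.9]
opening: 0.582
```

```bash
python3 m.py
```

```text
15.73 eef [519.21 -95.37  84.39] yaw 64.19 F [-3.4 -1.9  5.9] M [-0.356  0.655  0.191] tau6 -0.295
```

>>> {"op": "drive_tool", "data": {
  "commands": [
    {"dx":0,"dy":0,"dz":-0.02,"yaw":-1.5},
    {"dx":0,"dy":0,"dz":-0.02,"yaw":-1.5},
    {"dx":0,"dy":0,"dz":-0.02,"yaw":-1.5}
  ]
}}

```text
t: 15.98
eef_pos: [519.2, -95.3, 84.3]
tcp_rot: [-3.141, 0.0, 1.042]
ft_force: [-3.7, -2.0, 6.6]
opening: 0.581
```

```bash
python3 m.py
```

```text
15.98 eef [519.2  -95.35  84.34] yaw 59.69 F [-3.7 -2.   6.6] M [-0.357  0.6    0.287] tau6 -0.296
```

>>> {"op": "drive_tool", "data": {
  "commands": [
    {"dx":0,"dy":0,"dz":-0.01,"yaw":-1.5},
    {"dx":0,"dy":0,"dz":-0.01,"yaw":-1.5},
    {"dx":0,"dy":0,"dz":-0.01,"yaw":-1.5}
  ]
}}

```text
t: 16.23
eef_pos: [519.1, -95.3, 84.3]
tcp_rot: [-3.141, 0.001, 0.963]
ft_force: [-3.8, -1.0, 6.6]
opening: 0.584
```

```bash
python3 m.py
```

```text
16.23 eef [519.13 -95.31  84.32] yaw 55.2 F [-3.8 -1.   6.6] M [-0.292  0.733  0.416] tau6 -0.129
```

>>> {"op": "drive_tool", "data": {
  "commands": [
    {"dx":0,"dy":0,"dz":0,"yaw":-1}
  ]
}}

```text
t: 16.32
eef_pos: [519.1, -95.3, 84.3]
tcp_rot: [-3.141, 0.001, 0.946]
ft_force: [-4.4, -2.2, 7.1]
opening: 0.582
```

```bash
python3 m.py
```

```text
16.32 eef [519.11 -95.34  84.33] yaw 54.21 F [-4.4 -2.2  7.1] M [-0.28   0.693  0.428] tau6 0.25
```

>>> {"op": "drive_tool", "data": {
  "commands": [
    {"dx":0,"dy":0,"dz":0,"yaw":-1}
  ]
}}

```text
t: 16.4
eef_pos: [519.2, -95.4, 84.3]
tcp_rot: [-3.141, 0.001, 0.929]
ft_force: [-4.5, -1.4, 6.7]
opening: 0.583
```

```bash
python3 m.py
```

```text
16.4 eef [519.17 -95.37  84.34] yaw 53.24 F [-4.5 -1.4  6.7] M [-0.415  0.628  0.431] tau6 0.165
```

>>> {"op": "drive_tool", "data": {
  "commands": [
    {"dx":0,"dy":0,"dz":0,"yaw":-1}
  ]
}}

```text
t: 16.48
eef_pos: [519.5, -95.5, 84.4]
tcp_rot: [3.141, 0.0, 0.912]
ft_force: [-1.9, -2.9, 4.6]
opening: 0.587
```

```bash
python3 m.py
```

```text
16.48 eef [519.46 -95.5   84.36] yaw 52.25 F [-1.9 -2.9  4.6] M [-0.575  0.358  0.48 ] tau6 0.11
```

>>> {"op": "drive_tool", "data": {
  "commands": [
    {"dx":0,"dy":0,"dz":0,"yaw":0}
  ]
}}

```text
t: 16.57
eef_pos: [519.5, -95.5, 84.3]
tcp_rot: [3.141, 0.0, 0.912]
ft_force: [-1.9, -3.0, 5.5]
opening: 0.583
```

```bash
python3 m.py
```

```text
16.57 eef [519.52 -95.5   84.32] yaw 52.24 F [-1.9 -3.   5.5] M [-0.569  0.471  0.427] tau6 0.796
```

>>> {"op": "drive_tool", "data": {
  "commands": [
    {"dx":0,"dy":0,"dz":0,"yaw":-1},
    {"dx":0,"dy":0,"dz":0,"yaw":0}
  ]
}}

```text
t: 16.73
eef_pos: [519.5, -95.5, 84.3]
tcp_rot: [3.141, 0.0, 0.895]
ft_force: [-3.3, -2.3, 6.2]
opening: 0.583
```

```bash
python3 m.py
```

```text
16.73 eef [519.51 -95.5   84.3 ] yaw 51.26 F [-3.3 -2.3  6.2] M [-0.496  0.496  0.567] tau6 0.769
```

>>> {"op": "drive_tool", "data": {
  "commands": [
    {"dx":0,"dy":0,"dz":0,"yaw":-1},
    {"dx":0,"dy":0,"dz":0,"yaw":0}
  ]
}}

```text
t: 16.9
eef_pos: [519.5, -95.5, 84.3]
tcp_rot: [3.141, 0.0, 0.877]
ft_force: [-3.7, -2.7, 6.3]
opening: 0.582
```

```bash
python3 m.py
```

```text
16.9 eef [519.5  -95.48  84.3 ] yaw 50.27 F [-3.7 -2.7  6.3] M [-0.545  0.539  0.547] tau6 0.825
```

>>> {"op": "drive_tool", "data": {
  "commands": [
    {"dx":0,"dy":0,"dz":0,"yaw":0},
    {"dx":0,"dy":0,"dz":0,"yaw":0},
    {"dx":0,"dy":0,"dz":0,"yaw":0},
    {"dx":0,"dy":0,"dz":0,"yaw":0},
    {"dx":0,"dy":0,"dz":0,"yaw":0}
  ],
  "grip": 1
}}

```text
t: 17.32
eef_pos: [519.6, -95.2, 83.8]
tcp_rot: [-3.142, -0.0, 0.877]
ft_force: [-0.6, 0.4, -0.5]
opening: 0.877
```

>>> {"op": "drive_tool", "data": {
  "commands": [
    {"dx":0,"dy":0,"dz":0,"yaw":0},
    {"dx":0,"dy":0,"dz":0,"yaw":0},
    {"dx":0,"dy":0,"dz":0,"yaw":0},
    {"dx":0,"dy":0,"dz":0,"yaw":0},
    {"dx":0,"dy":0,"dz":0,"yaw":0}
  ]
}}

```text
t: 17.73
eef_pos: [519.6, -95.3, 83.9]
tcp_rot: [3.141, 0.0, 0.877]
ft_force: [-0.0, -0.6, -0.3]
opening: 0.999
```

```bash
python3 m.py
python3 - <<'E'
from h import *
save(env.read_camera("wrist"),'w8.png')
E
```

```text
17.73 eef [519.56 -95.29  83.9 ] yaw 50.22 F [-0.  -0.6 -0.3] M [-0.034 -0.102  0.09 ] tau6 -0.0
```

View pics/w8.png

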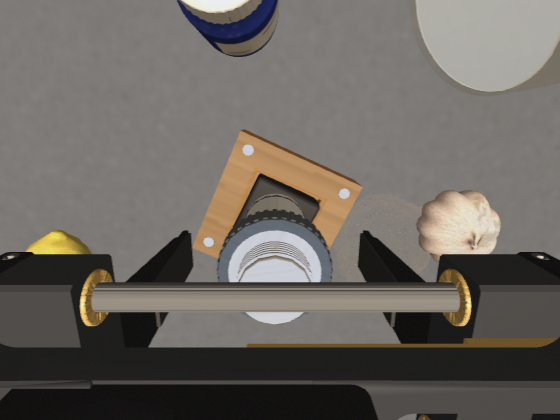

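>>> {"op": "drive_tool", "data": {
  "commands": [
    {"dx":0,"dy":0,"dz":10,"yaw":0},
    {"dx":0,"dy":0,"dz":30,"yaw":0},
    {"dx":0,"dy":0,"dz":35,"yaw":0},
    {"dx":0,"dy":0,"dz":35,"yaw":0},
    {"dx":0,"dy":0,"dz":35,"yaw":0}
  ]
}}

```text
t: 18.2
eef_pos: [519.1, -95.2, 231.3]
tcp_rot: [3.141, -0.0, 0.877]
ft_force: [1.6, 0.9, 0.1]
opening: 1.003
```

>>> {"op": "drive_tool", "data": {
  "commands": [
    {"dx":-25,"dy":-10,"dz":10,"yaw":0},
    {"dx":-30,"dy":-10,"dz":0,"yaw":0},
    {"dx":-20,"dy":0,"dz":0,"yaw":0},
    {"dx":0,"dy":0,"dz":0,"yaw":0},
    {"dx":0,"dy":0,"dz":0,"yaw":0}
  ]
}}

```text
t: 18.62
eef_pos: [444.2, -115.5, 240.0]
tcp_rot: [3.14, -0.001, 0.876]
ft_force: [0.3, -0.5, 0.1]
opening: 0.997
```

```bash
python3 m.py
python3 - <<'E'
from h import *
c=cal("wrist");im=env.read_camera("wrist");save(im,'w9.png')
for q,z in [("ring_centre",104.5),("collar_top",96),("foot",12),("pocket",12)]:
    for r in env.place_of(q,"wrist")[:2]: print(q,round(r["conf"],2),np.round(r["pixel"],1),atz(c,r["pixel"],z)[:2])
save(env.read_camera("scene"),'s9.png')
E
```

```text
18.62 eef [ 444.23 -115.46  240.03] yaw 50.17 F [ 0.3 -0.5  0.1] M [ 0.004 -0.072 -0.027] tau6 -0.102
ring_centre 0.91 [266.7 284.9] [ 374.86020912 -185.3137604 ]
collar_top 0.93 [265.5 281.1] [ 373.53936442 -184.540132  ]
collar_top 0.91 [321.9 127. ] [519.95094461 -94.76837628]
foot 0.85 [311.1 121.9] [520.80767434 -91.82149203]
foot 0.67 [270.  250.3] [ 375.74826433 -187.59577108]
```

View pics/w9.png

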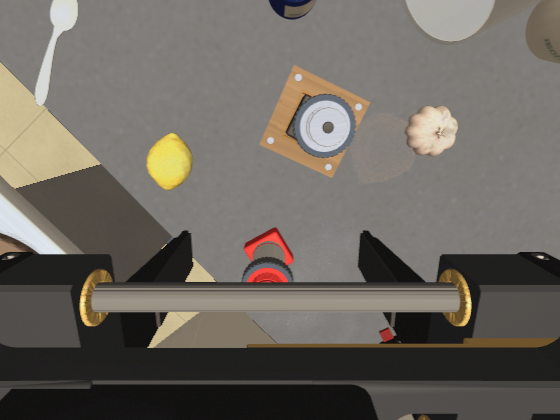

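View pics/s9.png

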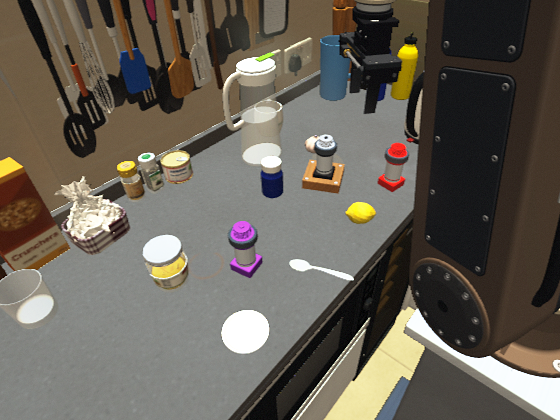

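Run:
```python
from h import *
print(env.job_done())
```

```text
the job is handed in; nothing more can be done
None
```

I stood the black and steel grinder in the holder's pocket and tightened its lock ring clockwise until it stopped. I handed the job in at about 19 s. The purple and red look-alikes were left alone.

- **Seating:** I gripped the grinder by the ring, lifted it upright and turned it about 35° to match the pocket. Just before lowering, the wrist camera showed the foot within 0.5 mm and 0.3° of the pocket. It touched down at about 11.9 mm, against a floor height of 12 mm, with light force.
- **Tightening:** The ring turned about 117°, or 0.32 turn, with a steady drag of about 0.2 N m. Over the last 8° or so the torque rose to about 0.55 N m, and I stopped there, well below the 0.9 N m limit.
- **After release:** With the gripper open, the force read close to zero. The wrist and scene pictures show the grinder upright in the pocket and the other things in view where they were.

**What disagreed or was not checked:**
- The top camera placed the grinder and holder 3–4 mm away from where the wrist camera did. I used the wrist camera, and the fit bore that out.
- The torque held at about 0.43 N m for two or three degrees before rising again, possibly from slight slip of the pads. I did not regrip the ring to check it.
- The gap between ring and collar could not be checked in the pictures.

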